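# Strip a spent filter cartridge off its centre rod

## Task

The pump's filter is spent: turn the red cap counter-clockwise until its slot meets the rod's cross-pin, lift it off the rod and set it flat, cup side up, on the black rubber mat, then slide the cartridge up off the rod and stand it upright in the grey tray. Feel for the pin with a light hand and do not force cap or cartridge against rod, pin or seat; set both down rather than dropping them, and leave the bowl, brush and weight where they are.

Things in the scene. Friction and masses are not known exactly. Their poses are not given: they have to be found in the camera images.
- stand: Pump inlet filter with its bowl taken off, fixed to the bench: steel foot 120 x 100 mm, grey cast head 112 mm across with its top 58 mm up, brass ports along +x and -x reaching 116 mm out at 37 mm height, gauge at +y. Origin: centre of the foot on the bench, z up. On its axis a rod, fixed at the bottom and open at the top, 32 mm thick up to 150 mm height, 16 mm above. Over 50 N on rod, pin or seat does damage.
- rod_top (a point): Open top end of the centre rod, on the stand's axis, 186 mm above the bench. From here down the rod is 16 mm thick (the last 5 mm bevelled) to a step at 150 mm height, 32 mm thick below that.
- pin_mid (a point): Middle of the rod's level brass cross-pin, on the stand's axis 164.5 mm above the bench. The pin is 5 mm thick and 32 mm long over both ends. The rod was screwed in by hand, so the pin's angle differs each time and is NOT reported (this point's axes are the stand's): see it from above, inside the cap, or feel for it.
- seat (a point): Centre of the sprung rubber seat under the cartridge, 66 mm above the bench (a point of the stand). It presses cartridge and cap up against the pin with about 5 N; it gives 2 N per mm, can be pressed 1.5 mm down and rises at most 4 mm.
- cap: Red cup-shaped cap, 46 mm across, 30 mm high, 4.5 mm wall, open top, 0.09 kg. Origin: centre of its underside, z up its axis. Its 6 mm floor has a keyhole: bore for the rod (1.5 mm play) and an 8 mm slot right across along the cap's x axis. At first the underside is 156 mm up, on the cartridge, the floor caught under the pin. Grip the rim across any diameter, fingertips above the cartridge.
- cap_floor (a point): Top of the cap's floor, 6 mm up its axis. To free the cap turn it COUNTER-CLOCKWISE from above, 10 to 85 degrees, until the slot comes under the pin: the seat then pushes it up 2 to 3 mm (in a firm hand the pull of the pin gives way to an upward push of 2 to 5 N). Some 12 degrees farther the slot's side runs into the pin. A pull under 10 N with a turn under 0.4 N m is safe. Freed, it clears the rod's end after 30 mm of lift.
- cartridge: Spent filter cartridge, yellow end discs and pale pleats: cylinder 62 mm across, 90 mm high, 0.14 to 0.24 kg, bore 35 mm right through (1.5 mm play round the rod). Origin: centre of its underside, z up its axis. Underside 66 mm, top 156 mm above the bench (about 3 mm higher once the cap is off). Clears the rod's end after 120 mm of straight lift. Grip the upper 20 mm across any diameter.
- tray: Open grey tray for spent filters, fixed, 160 (its x) x 140 (its y) x 30 mm high, wall and floor 4 mm. Origin: centre of its underside on the bench.
- mat: Black rubber parts mat, fixed, 150 (its x) x 130 (its y) x 3 mm. Origin: centre of its underside on the bench.
- bowl: Bystander: the filter's clear bowl standing rim down, 110 mm across the rim, 146 mm high, 0.35 kg. Origin: centre of its underside.
- brush: Bystander: flat bamboo dusting brush lying on the bench, about 145 x 72 x 9 mm, long along its x, bristles at +x. Origin: on its underside near the middle.
- weight: Bystander: blue cloth-covered book weight with a wooden grip, 100 (its x) x 50 x 44 mm, 0.9 kg. Origin: centre of its underside.
Not all that is in view belongs to the job. Of the things that look like the tray, the middle-sized one is meant.

How it is judged:
By the outcome, as a careful person would: the job done as asked, in the order asked, and still so for the second after the job is handed in, with the robot touching nothing.
It also fails if it takes over 72 s, if anything falls off the work surface, if the arm or the gripper's body presses on something with over 40 N, if the wrist force passes 120 N, or if a joint passes its speed limit or range.

## Robot

A 7-joint arm with a two-finger parallel gripper is mounted at the origin on the work surface. World frame = base frame: x ahead of the robot, y to its left, z up, the work surface at z = 0. Lengths are in mm, angles in rad, forces in N, time in s.
With the tool pointing down it reaches from about 425 to 975 mm from the base axis. Payload 16.7 kg.
Tool frame: the origin (TCP) lies at the very end of the fingers, on their centre line; the grasp point (between the pads) lies 19 mm behind it; z points along the fingers, y is the direction in which the jaws open and shut (so a half turn about z gives the same grasp; the last joint's range is limited). The gripper opens to 85 mm and grips with 20 to 120 N. Pads are 22 mm wide; open, the fingers measure 114 mm over their backs; the gripper's body (76 mm by 85 mm) begins 54 mm behind the grasp point. The pads swing forward as they close: fully open they stand 13 mm farther back than shut.
Start: joints at [-0.149, 0.426, 0.074, 1.606, -0.034, 1.111, -0.067], TCP at [674.964, -0.019, 231.302] pointing down, gripper open.
Joint ranges: [-2.85, 2.85], [-0.5, 2.14], [-1.23, 1.37], [0.21, 2.46], [-1.02, 4.16], [0.16, 2.05], [-2.73, 2.73]. Speed limits (rad/s): [1.89, 1.89, 2.39, 2.39, 3.01, 3.01, 3.01].

## Interface

Orientations are given as a unit quaternion [x, y, z, w].
In Python, from station import r gives the robot as it stands. Calls block until the motion is done:
- r.move_ptp(position, orientation): joint-space move of the TCP to a pose.
- r.move_straight(position, vel=150, frame=None): straight line of the TCP; frame=None keeps the orientation; vel is the mean speed in mm/s.
- r.set_joints(angles): joint-space move.
- r.open_gripper() and r.close_gripper(force=None): open the fingers fully, or close them until they stop; force is the grip in N (None keeps the last).
- r.wait(seconds).
- r.inverse_kinematics(position, orientation): joint angles nearest the present ones, or None.
- r.get_obs(): the state.
- r.grab_frame(name): name is "scene" or "side" or "wrist"; returns (picture, depth): 480x640x3 uint8, red, green, blue; 480x640 float32, mm along the optical axis (not along the pixel's ray), 0 where there is no reading.
- r.get_calibration(name): a dict with "vertical_fov" (degrees; the focal length in pixels is half the picture's height over the tangent of half this angle, whatever the lens; pixels are square), "cx", "cy" (the principal point, pixels), "k1" (the pictures are not rectified: a ray, as slopes to the right and down, at radius r is drawn at 1 + k1 r^2 times it, then the intrinsics apply), "view" (4x4, takes a point from world to camera coordinates); the wrist camera has in their place "T_tool_cam" (4x4, takes a point from camera to tool coordinates, whose origin is the TCP and whose axes are the flange's). Camera axes: x right, y up, looking along -z (the intrinsics and any distortion apply to the point x, -y, -z); pixel columns grow to the right and rows downward; lengths in mm; the calibration is good to about 2 mm. A picture is of the moment at which its call begins: read the wrist's pose just before it. get_calibration takes no time and is no camera call.
A pose or a line that the arm cannot do raises r.PlanningError and nothing moves.
- r.finish_job(): hands the job in, once; it reports no verdict.
The state is a dict: "clock": time; "q": joint angles; "joint_velocities": joint speeds; "joint_torque": joint torques, N m; "tool_pos": TCP position; "orientation": TCP orientation; "contact_force": force on the tool from outside, world axes, zero at the start; "wrist_torque": the same for the moment, N m; "width": opening from 0.0 (shut) to 1.0 (fully open).
Only numpy, scipy, OpenCV 4.12 (cv2) and the standard library are available. Lean on these libraries where they do the work, as an engineer would, in place of code of your own. Each camera call takes 0.05 s, during which the arm holds its last target.

## Working session

There is one attempt and no reset: what is moved stays moved. The work goes in short steps, each a Python script; the robot and the scene stay as the last script left them, time stands still between calls to the robot, and variables do not carry over. Pictures are saved under pics/ and viewed, and the job is handed in when it is done.

```bash
ls; mkdir -p pics
cat > h.py <<'E'
import numpy as np, cv2
from station import r
def save(n,img): cv2.imwrite('pics/'+n+'.png',img[:,:,::-1])
def cam(name):
    c=r.get_calibration(name); f=240/np.tan(np.radians(c['vertical_fov'])/2)
    return c,f
def quatR(q):
    from scipy.spatial.transform import Rotation as R
    return R.from_quat(q).as_matrix()
def pose(name,obs=None):
    c,f=cam(name)
    if name=='wrist':
        T=np.eye(4);T[:3,:3]=quatR(obs['orientation']);T[:3,3]=obs['tool_pos']
        M=T@np.array(c['T_tool_cam'])
    else: M=np.linalg.inv(np.array(c['view']))
    return c,f,M
def ray(P,u,v):
    c,f,M=P
    K=np.array([[f,0,c['cx']],[0,f,c['cy']],[0,0,1.]])
    p=cv2.undistortPoints(np.array([[[u,v]]],float),K,np.array([c['k1'],0,0,0,0.]))[0,0]
    d=M[:3,:3]@np.array([p[0],-p[1],-1.]); return M[:3,3],d
def onz(P,u,v,z):
    o,d=ray(P,u,v); return o+d*(z-o[2])/d[2]
def proj(P,X):
    c,f,M=P
    x=np.linalg.inv(M)@np.append(X,1.); a,b=x[0]/-x[2],-x[1]/-x[2]
    k=1+c['k1']*(a*a+b*b); return c['cx']+f*a*k,c['cy']+f*b*k
def dpt(P,u,v,dep):
    o,d=ray(P,u,v); return o+d*dep
E
python3 - <<'E'
from h import *
for n in('scene','side','wrist'):
    o=r.get_obs(); im,d=r.grab_frame(n); save(n+'0',im); np.save('pics/'+n+'0.npy',d); print(n,r.get_calibration(n))
print(o)
E
```

```text
pics
scene {'vertical_fov': 54.361127200374895, 'cx': 316.26226515466374, 'cy': 241.83245230942234, 'k1': -0.08407908887151626, 'view': array([[-7.94878830e-01,  6.06706345e-01,  8.66353074e-03,
         3.43588549e+02],
       [-5.15087232e-01, -6.82252796e-01,  5.18860545e-01,
         2.42020438e+02],
       [ 3.20706703e-01,  4.07968789e-01,  8.54814996e-01,
        -1.19237088e+03],
       [ 0.00000000e+00,  0.00000000e+00,  0.00000000e+00,
         1.00000000e+00]])}
side {'vertical_fov': 42.73931796977449, 'cx': 325.44090385936124, 'cy': 248.85097583015414, 'k1': -0.18323209138179405, 'view': array([[-9.37175586e-01, -3.48767694e-01,  7.93835741e-03,
         4.81513607e+02],
       [ 2.33518836e-01, -6.10259499e-01,  7.57002178e-01,
        -1.71675792e+02],
       [-2.59173446e-01,  7.11297715e-01,  6.53364129e-01,
        -1.21713622e+03],
       [ 0.00000000e+00,  0.00000000e+00,  0.00000000e+00,
         1.00000000e+00]])}
wrist {'vertical_fov': 65.02017461988477, 'cx': 324.059512343751, 'cy': 234.34266006512786, 'k1': -0.06302835769173994, 'T_tool_cam': array([[-9.839217
[... 348 characters left out ...]
ay([-0.14949994,  0.4266859 ,  0.07383256,  1.60654478, -0.03408134,
        1.11079396, -0.06710706]), 'joint_velocities': array([-0.00118065, -0.00230076, -0.00059361, -0.0004978 , -0.00078012,
        0.00121329, -0.00088979]), 'joint_torque': array([ 8.33200116e-03, -9.51551986e+01,  3.77174735e+00, -4.64406645e+01,
        1.97906635e-02,  6.50777074e-03,  1.41262312e-04]), 'tool_pos': array([ 6.74631022e+02, -1.90102703e-02,  2.30668262e+02]), 'orientation': array([ 7.07110868e-01,  7.07102451e-01, -4.46125360e-04, -3.81067691e-04]), 'contact_force': array([0.67178647, 0.30981819, 0.32548497]), 'wrist_torque': array([ 0.02682854, -0.01134617, -0.03306858]), 'width': 0.9958098977233834}
```

View pics/scene0.png

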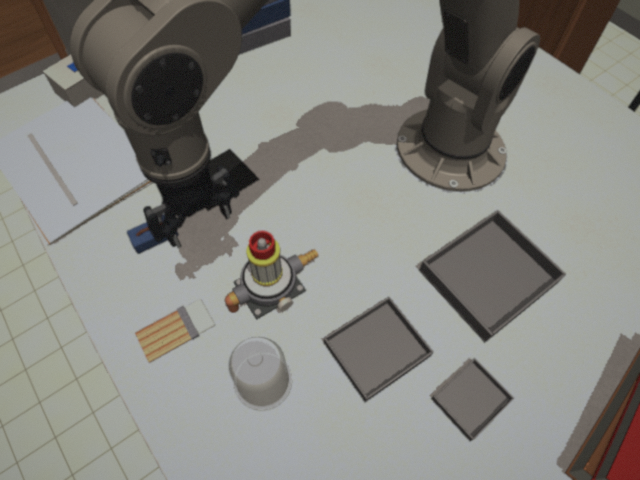

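View pics/side0.png

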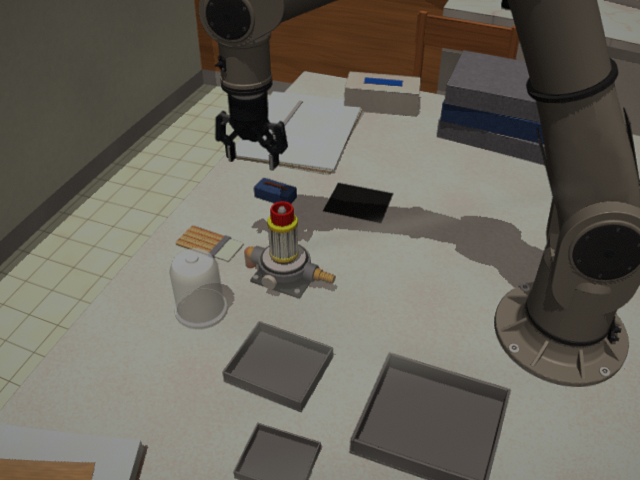

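View pics/wrist0.png

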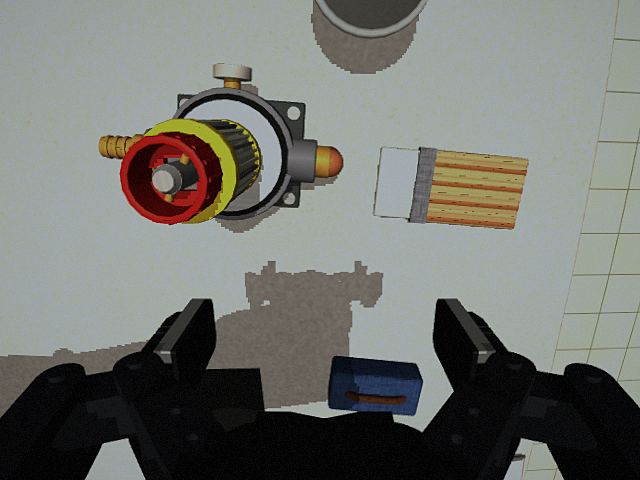

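The three tray-like things in the scene view are the large one at (491,272), the middle one at (377,348) and the small one at (472,398). The middle-sized one fits, and I'll check it against 160x140. The mat is the black patch at scene (232,175) and side (358,202). The cap is at wrist (168,178), with the brass pin visible inside it.

Run:
```python
from h import *
def rect(name,mask,z):
    P=pose(name,None)
    cs,_=cv2.findContours(mask.astype(np.uint8),cv2.RETR_EXTERNAL,cv2.CHAIN_APPROX_NONE)
    for c in sorted(cs,key=cv2.contourArea)[::-1][:5]:
        if cv2.contourArea(c)<600: continue
        X=np.array([onz(P,*p[0],z)[:2] for p in c],np.float32)
        print(name,cv2.boundingRect(c),z,cv2.minAreaRect(X))
for n in('scene','side'):
    im=cv2.imread(f'pics/{n}0.png'); d=np.load(f'pics/{n}0.npy'); P=pose(n)
    hsv=cv2.cvtColor(im,cv2.COLOR_BGR2HSV); 
    H,W=d.shape; vv,uu=np.mgrid[:H,:W]
    c,f,M=P
    K=np.array([[f,0,c['cx']],[0,f,c['cy']],[0,0,1.]])
    p=cv2.undistortPoints(np.stack([uu,vv],-1).reshape(-1,1,2).astype(float),K,np.array([c['k1'],0,0,0,0.]))[:,0]
    X=(np.c_[p[:,0],-p[:,1],-np.ones(len(p))]*d.reshape(-1,1))@M[:3,:3].T+M[:3,3]
    X=X.reshape(H,W,3); np.save(f'pics/{n}X.npy',X)
    ok=d>0
    red=((hsv[...,0]<6)|(hsv[...,0]>174))&(hsv[...,1]>180)&(hsv[...,2]>80)
    m=red&ok&(X[...,2]>150)&(X[...,2]<200)&(X[...,0]>300)
    q=X[m]; print(n,'red',len(q),q.min(0),q.max(0))
    top=q[q[:,2]>q[:,2].max()-8]; print('top',np.median(top,0),(top.min(0)+top.max(0))/2)
    dark=(im.max(2)<110)&(im.min(2)>25)&(hsv[...,1]<70)
    rect(n,dark&(X[...,2]<45)&ok,30)
    blk=(im.max(2)<30)&(X[...,2]<20)&ok
    rect(n,blk,3)
    yel=(hsv[...,0]>25)&(hsv[...,0]<35)&(hsv[...,1]>180)&(X[...,2]>145)&(X[...,2]<165)
    q=X[yel]; print('yellow',len(q),(q.min(0)+q.max(0))/2,np.ptp(q,0))
```

```text
scene red 211 [573.10272053  27.56407552 162.36124322] [615.31051008  70.98290224 190.42508662]
top [608.2038298   56.21759158 186.35789516] [595.37840077  49.59586454 186.46702672]
scene (419, 211, 146, 131) 30 ((205.79042053222656, 311.4494323730469), (205.59219360351562, 253.5405731201172), 87.90594482421875)
scene (323, 298, 110, 104) 30 ((506.0922546386719, 288.07891845703125), (141.9077606201172, 164.01321411132812), 85.91986846923828)
scene (431, 359, 82, 82) 30 ((432.9098815917969, 467.76312255859375), (118.6711196899414, 100.40646362304688), 1.2662475109100342)
scene (396, 102, 106, 90) 30 ((63.03948974609375, 0.5334014892578125), (293.6440124511719, 193.6557159423828), 84.22945404052734)
scene (558, 340, 82, 140) 30 ((245.07781982421875, 626.5355224609375), (315.741943359375, 40.21314239501953), 11.552630424499512)Traceback (most recent call last):
  File "<stdin>", line 28, in <module>
    return umr_minimum(a, axis, None, out, keepdims, initial, where)
ValueError: zero-size array to reduction operation minimum which has no identity
```

Run:
```python
import cv2
a=cv2.imread('pics/scene0.png')[140:430,130:570]; cv2.imwrite('pics/crop1.png',cv2.resize(a,(800,527),interpolation=2))
```

```text
(no output)
```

View pics/crop1.png

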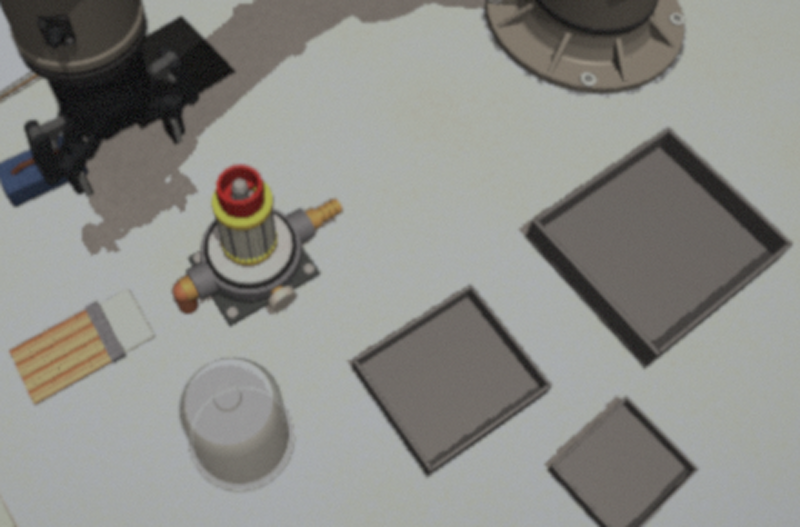

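Run:
```python
from h import *
o=r.get_obs()
r.move_straight([595,-24,215],vel=200)
r.wait(0.2)
o=r.get_obs(); im,d=r.grab_frame('wrist'); save('wrist1',im); np.save('pics/wrist1.npy',d)
import pickle; pickle.dump(o,open('pics/wrist1.pkl','wb')); print(o['tool_pos'],o['orientation'],o['contact_force'],o['clock'])
P=pose('wrist',o); print(P[2])
for n in('scene','side'):
    im2,d=r.grab_frame(n); save(n+'1',im2); np.save(f'pics/{n}1.npy',d)
cu,cv=proj(P,[595,49,186]); print(cu,cv)
u0=int(np.clip(cu-75,0,490)); v0=int(np.clip(cv-75,0,330))
save('crop2',cv2.resize(im[v0:v0+150,u0:u0+150],(600,600),interpolation=2)); print(u0,v0)
```

```text
[595.60238177 -23.64119897 214.97642231] [7.06959883e-01 7.07253640e-01 1.01443581e-04 3.86567925e-05] [ 0.65613366  0.06393894 -0.66695322] 0.925
[[ 9.99999823e-01  4.94346140e-04  3.30568175e-04  5.95632342e+02]
 [-5.68738150e-04  9.57408787e-01  2.88735330e-01  4.97637004e+01]
 [-1.73753680e-04 -2.88735467e-01  9.57408899e-01  3.57728370e+02]
 [ 0.00000000e+00  0.00000000e+00  0.00000000e+00  1.00000000e+00]]
322.6900110973426 123.21981758668555
247 48
```

View pics/crop2.png

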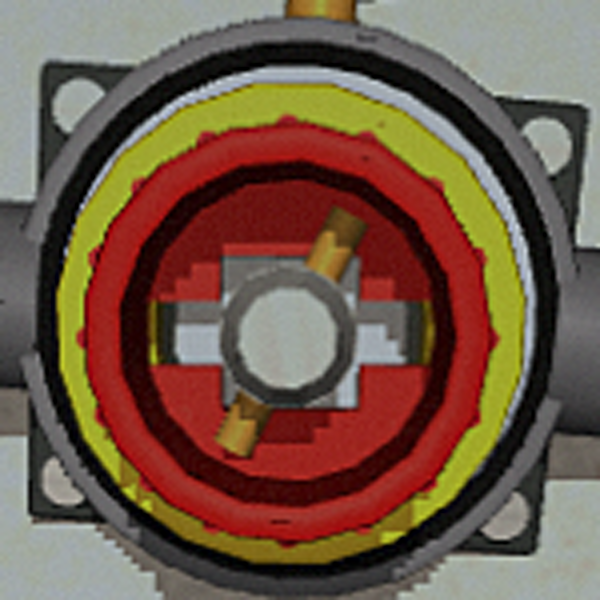

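View pics/scene1.png

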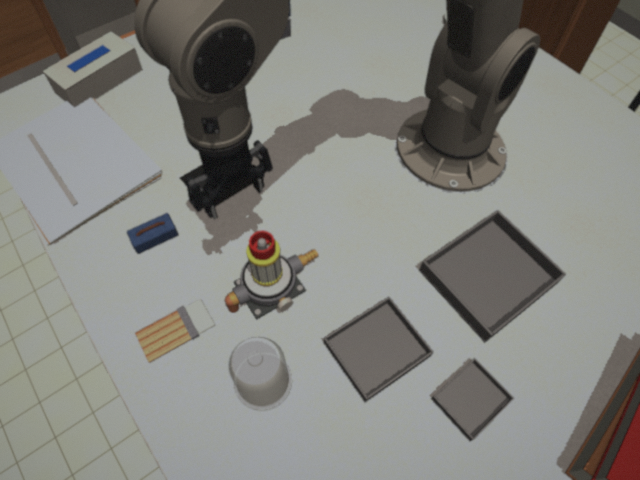

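View pics/side1.png

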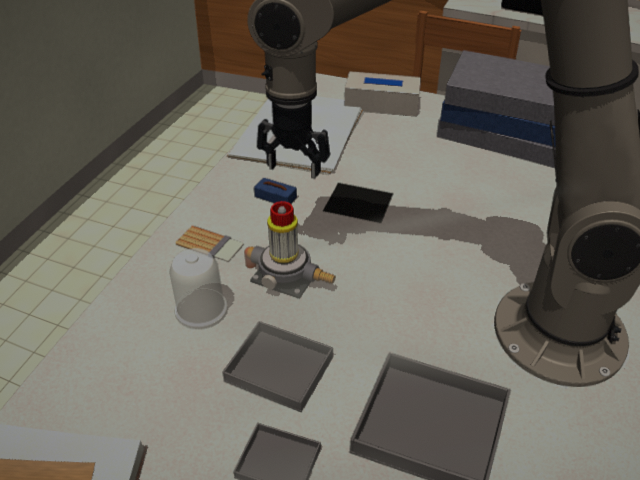

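```bash
cat >> h.py <<'E'
def masks(im): # im RGB
    hsv=cv2.cvtColor(im,cv2.COLOR_RGB2HSV)
    red=((hsv[...,0]<6)|(hsv[...,0]>174))&(hsv[...,1]>150)&(hsv[...,2]>60)
    yel=(hsv[...,0]>24)&(hsv[...,0]<36)&(hsv[...,1]>150)&(hsv[...,2]>80)
    return red.astype(np.uint8),yel.astype(np.uint8)
def big(m):
    cs,_=cv2.findContours(m,cv2.RETR_EXTERNAL,cv2.CHAIN_APPROX_NONE); return max(cs,key=cv2.contourArea)
def circ(P,c,z):
    X=np.array([onz(P,*p[0],z)[:2] for p in c],np.float32); X=cv2.convexHull(X)[:,0]
    A=np.c_[2*X,np.ones(len(X))]; s=np.linalg.lstsq(A,(X**2).sum(1),rcond=None)[0]
    return s[:2],np.sqrt(s[2]+s[:2]@s[:2])
E
python3 - <<'E'
from h import *
import pickle
o=pickle.load(open('pics/wrist1.pkl','rb')); P=pose('wrist',o)
im=cv2.imread('pics/wrist1.png')[:,:,::-1].copy(); red,yel=masks(im)
print('cap rim',circ(P,big(red),186)); print('cart disc',circ(P,big(red|yel),156))
g=cv2.cvtColor(im,cv2.COLOR_RGB2GRAY)
t=((g>130)).astype(np.uint8); n,l,s,c=cv2.connectedComponentsWithStats(t)
k=l[132,319]; print('rodtop comp',s[k],c[k],onz(P,*c[k],186))
a,b=[onz(P,247+x/4-.0,48+y/4,164.5+2.5) for x,y in((240,430),(342,228))]; print('pin',a,b,np.degrees(np.arctan2(*(b-a)[1::-1])), (a+b)/2)
a,b=[onz(P,247+x/4-.0,48+y/4,162) for x,y in((175,334),(405,333))]; print('slot',np.degrees(np.arctan2(*(b-a)[1::-1])),(a+b)/2)
d=np.load('pics/wrist1.npy')
print('depth rim z', [round(dpt(P,u,v,d[v,u])[2],1) for u,v in((273,131),(366,131),(320,83))])
for n in('scene','side'):
    im=cv2.imread(f'pics/{n}1.png')[:,:,::-1].copy(); d=np.load(f'pics/{n}1.npy'); P=pose(n)
    red,yel=masks(im); H,W=d.shape
    win=np.zeros((H,W),np.uint8); u,v=map(int,proj(P,[595,49,175])); win[v-35:v+35,u-35:u+35]=1
    c=big((red|yel)*win); 
    m=(red*win)>0; ys,xs=np.nonzero(m); X=np.array([dpt(P,x,y,d[y,x]) for x,y in zip(xs,ys) if d[y,x]>0]); X=X[(abs(X[:,0]-595)<40)&(abs(X[:,1]-49)<40)]
    print(n,'red',X.min(0),X.max(0))
    blk=(im.max(2)<26).astype(np.uint8)
    if n=='side':
        w=np.zeros_like(blk); w[180:225,315:400]=1
        c=big(blk*w); Y=np.array([onz(P,*p[0],3)[:2] for p in c],np.float32); print('mat',cv2.boundingRect(c),cv2.minAreaRect(Y),cv2.boxPoints(cv2.minAreaRect(Y)).tolist())
    dark=((im.max(2)<110)&(im.min(2)>25)).astype(np.uint8)
    u,v=map(int,proj(P,[506,288,20])); w=np.zeros_like(blk); w[v-60:v+60,u-62:u+62]=1
    c=big(dark*w); Y=np.array([onz(P,*p[0],30)[:2] for p in c],np.float32); print('tray',cv2.boundingRect(c),cv2.minAreaRect(Y))
E
```

```text
cap rim (array([593.10766446,  45.25398366]), np.float64(23.05304440456869))
cart disc (array([593.12150824,  45.28830227]), np.float64(30.331365755851255))
rodtop comp [307 120  24  25 476] [318.46008403 132.02731092] [593.12405759  45.22783076 186.        ]
pin [587.07784993  33.33759549 167.        ] [599.67753577  57.44875922 167.        ] 62.409940487697135 [593.37769285  45.39317735 167.        ]
slot 0.18658928795279353 [593.29499779  44.932358   162.        ]
depth rim z [np.float64(187.1), np.float64(186.0), np.float64(186.0)]
scene red [572.96781828  26.56303635 161.32161669] [615.73701737  70.45733976 190.53986399]
tray (323, 298, 110, 104) ((506.007080078125, 287.512939453125), (143.21133422851562, 164.38975524902344), 86.09508514404297)
side red [569.14338502  19.84192291 158.51548033] [612.93570578  71.52199609 191.07045724]
mat (324, 184, 68, 36) ((526.6842041015625, -270.35418701171875), (145.3837127685547, 122.66584014892578), 2.4849860668182373) [[451.4014587402344, -212.23069763183594], [456.7199401855469, -334.7811584472656], [601.9669189453125, -328.4776611328125], [596.6484375, -205.92721557617188]]
tray (223, 322, 111, 90) ((497.5926208496094, 291.68408203125), (157.34521484375, 169.5625457763672), 86.09068298339844)
```

```bash
cat >> h.py <<'E'
from scipy.spatial.transform import Rotation as R
def down(yaw): # yaw deg CCW from above, relative to tool x = world +y
    return (R.from_euler('z',yaw,degrees=True)*R.from_quat([.5**.5,.5**.5,0,0])).as_quat()
E
python3 - <<'E'
from h import *
import pickle
for y in(-90,-45,0,30,63,75,90): print(y,r.inverse_kinematics([593,45,164],down(y)))
r.move_ptp([666,45,215],down(90)); r.wait(0.3)
o=r.get_obs(); im,d=r.grab_frame('wrist'); save('wrist2',im); P=pose('wrist',o); print(o['tool_pos'],o['clock'],o['q'],P[2][:3,3])
red,yel=masks(im)
c2=circ(P,big(red),186); print('cap rim',c2); 
o1=pickle.load(open('pics/wrist1.pkl','rb'))
R1=quatR(o1['orientation'])[:2,:2];R2=quatR(o['orientation'])[:2,:2]
e1=np.array([593.108,45.254]);e2=c2[0]
b=np.linalg.solve(R1-R2,e1-e2); print('bias',b,'centre',e1-R1@b,e2-R2@b)
E
```

```text
-90 [-0.43991885  0.37721117  0.32252156  1.87032251 -0.1475965   0.91712253
 -1.61930865]
-45 [-0.32425408  0.36776709  0.17568352  1.86333449 -0.07923668  0.91718307
 -0.89725487]
0 [-0.21666603  0.36507105  0.04080247  1.85665614 -0.01830239  0.92022378
 -0.16746433]
30 [-0.14569643  0.36620815 -0.04777436  1.85219632  0.02143542  0.92368022
  0.32036705]
63 [-0.06557715  0.37020758 -0.14777039  1.8471429   0.06655272  0.92898642
  0.85621078]
75 [-0.03477985  0.37252218 -0.18628256  1.84520177  0.08409979  0.93144317
  1.05018982]
90 [ 0.00224315  0.37589375 -0.23268106  1.8428732   0.10542366  0.93472375
  1.29330487]
[665.94463516  44.97586805 215.07576382] 2.6583 [ 0.00252773  0.43755324 -0.22518038  1.62603383  0.10699265  1.0900374
  1.31874012] [592.37777686  44.78431122 357.81596814]
cap rim (array([592.94940097,  45.07511837]), np.float64(23.097787070899056))
bias [ 0.16880758 -0.01014226] centre [593.11821239  45.08519665] [593.11821239  45.08519665]
```

View pics/wrist2.png

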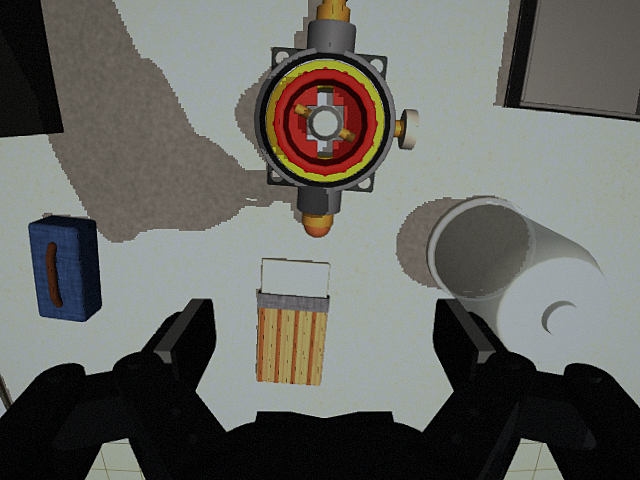

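```bash
cat >> h.py <<'E'
def st(tag=''):
    o=r.get_obs(); print(tag,'t%.2f'%o['clock'],'p',o['tool_pos'].round(2),'F',o['contact_force'].round(2),'M',o['wrist_torque'].round(3),'w%.3f'%o['width']); return o
E
python3 - <<'E'
from h import *
C=[593.1,45.1]
r.move_ptp([*C,225],down(0)); r.wait(.1); st('above')
r.move_straight([*C,163],vel=100); r.wait(.2); st('pre')
r.close_gripper(25); st('closed'); r.wait(.3); st('later')
E
```

```text
above t4.19 p [593.21  45.08 224.9 ] F [0.11 0.31 0.71] M [ 0.037 -0.049 -0.039] w0.998
pre t5.16 p [593.44  45.14 163.67] F [-0.51 -0.05  1.12] M [-0.     0.043  0.05 ] w1.003
closed t5.61 p [593.18  45.08 163.19] F [-0.98  0.66  2.73] M [0.002 0.197 0.024] w0.512
later t5.91 p [593.16  45.12 163.11] F [-1.41  0.46  4.12] M [ 0.026  0.235 -0.012] w0.517
```

Run:
```python
from h import *
C=[593.1,45.1,163]
for y in [6,12,20,28,36,44,50,54,58,60,62,64]:
    r.move_ptp(C,down(y)); o=st(y)
    if abs(o['wrist_torque'][2])>0.3 or o['contact_force'][2]<-8 or np.hypot(*o['contact_force'][:2])>10: print('STOP'); break
r.wait(.2); st('end')
```

```text
6 t6.16 p [593.29  45.09 163.11] F [0.02 0.68 3.79] M [ 0.066 -0.006  0.036] w0.513
12 t6.41 p [593.23  45.08 163.08] F [0.18 0.58 4.23] M [ 0.062 -0.06   0.097] w0.516
20 t6.67 p [593.19  45.02 163.06] F [0.17 0.75 4.78] M [ 0.107 -0.041  0.027] w0.512
28 t6.92 p [593.13  45.09 163.04] F [0.53 0.15 5.14] M [0.129 0.016 0.068] w0.513
36 t7.18 p [593.14  45.05 163.01] F [ 0.19 -0.    5.31] M [0.06  0.04  0.136] w0.518
44 t7.44 p [593.16  45.06 163.03] F [-0.78  0.04  4.85] M [ 0.047 -0.037  0.046] w0.516
50 t7.69 p [593.15  45.07 163.04] F [ 0.21 -0.7   5.33] M [0.04 0.02 0.01] w0.515
54 t7.94 p [593.12  45.08 163.01] F [0.76 0.43 4.8 ] M [0.033 0.017 0.046] w0.514
58 t8.19 p [593.09  45.08 162.95] F [-1.29  0.07  4.98] M [0.102 0.024 0.069] w0.511
60 t8.44 p [593.13  45.07 163.  ] F [-0.15  1.01  3.76] M [-0.022 -0.007  0.102] w0.517
62 t8.69 p [593.14  45.09 163.02] F [-0.19 -0.77  5.17] M [ 0.021 -0.03   0.088] w0.516
64 t8.94 p [593.13  45.06 163.  ] F [-0.31 -0.08  4.96] M [ 0.013 -0.031  0.085] w0.515
end t9.14 p [593.12  45.11 163.  ] F [ 1.06 -0.05  5.54] M [ 0.021 -0.01   0.047] w0.518
```

Run:
```python
from h import *
C=[593.1,45.1]
q=down(62.3)
r.move_ptp([*C,163],q)
for z in [163.7,164.4,165.1,165.8,166.5,167.2,168,169,170,172]:
    r.move_straight([*C,z],vel=10); o=st(z)
    if o['contact_force'][2]<-6: print('STOP'); break
im,d=r.grab_frame('wrist'); save('wrist3',im)
```

```text
163.7 t9.64 p [593.08  45.12 163.68] F [-0.12  0.56  4.93] M [ 0.001 -0.113 -0.092] w0.514
164.4 t9.89 p [593.05  45.07 164.32] F [ 0.55 -0.6   2.43] M [ 0.038 -0.142 -0.046] w0.519
165.1 t10.14 p [593.01  45.09 165.02] F [ 0.96 -0.31  1.13] M [ 0.041 -0.153  0.037] w0.515
165.8 t10.39 p [592.96  45.07 165.67] F [ 1.02  0.39 -0.47] M [-0.003 -0.055 -0.022] w0.514
166.5 t10.64 p [593.    45.08 166.45] F [-0.57 -0.99 -0.98] M [ 0.049  0.004 -0.057] w0.517
167.2 t10.89 p [593.09  45.08 167.23] F [-0.55 -0.41 -1.36] M [0.025 0.053 0.063] w0.517
168 t11.14 p [593.11  45.12 168.05] F [ 0.01 -0.74 -0.53] M [-0.031  0.017 -0.031] w0.520
169 t11.39 p [593.13  45.11 169.07] F [-0.62 -0.58 -1.15] M [-0.037  0.015  0.028] w0.517
170 t11.64 p [593.14  45.11 170.08] F [ 0.28 -0.46 -0.65] M [ 0.015 -0.042 -0.006] w0.514
172 t11.99 p [593.14  45.1  172.09] F [ 0.22  0.41 -0.15] M [-0.002  0.027  0.004] w0.521
```

View pics/wrist3.png

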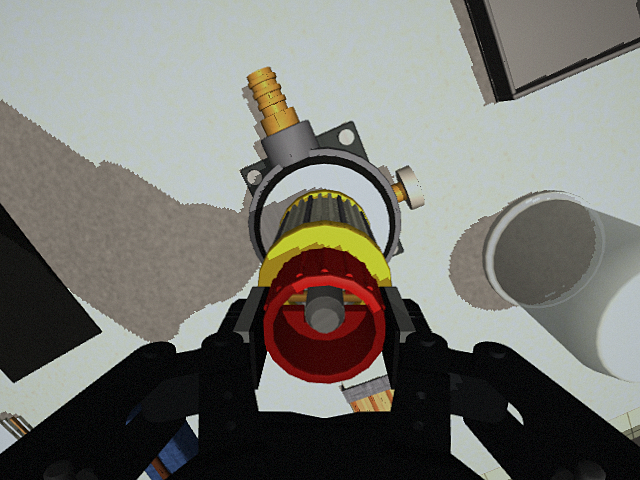

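Run:
```python
from h import *
C=[593.1,45.1]
for z in [180,188,196]:
    r.move_straight([*C,z],vel=40); o=st(z)
    if abs(o['contact_force']).max()>8: raise SystemExit
r.move_straight([*C,235],vel=100); st('up')
M=[527,-270]; q=down(30)
r.move_ptp([*M,180],q); st('over mat')
r.move_straight([*M,40],vel=110); r.move_straight([*M,17],vel=40); r.wait(.3)
o=st('near'); F0=o['contact_force'][2]
z=17
while z>7:
    z-=0.6; r.move_straight([*M,z],vel=10); o=st(round(z,1))
    if o['contact_force'][2]-F0>2.5: break
im,d=r.grab_frame('side'); save('side2',im)
```

```text
180 t12.39 p [593.34  45.1  180.43] F [ 0.05  0.73 -0.09] M [-0.042 -0.026  0.009] w0.515
188 t12.74 p [593.32  45.13 188.37] F [ 0.4  -0.41 -0.9 ] M [-0.003  0.051  0.036] w0.513
196 t13.09 p [593.27  45.14 196.33] F [0.72 0.25 0.31] M [-0.028  0.005 -0.005] w0.519
up t13.63 p [592.97  45.04 234.78] F [ 0.96 -0.25 -0.76] M [ 0.004 -0.037 -0.015] w0.518
over mat t14.88 p [ 528.03 -268.29  180.17] F [ 0.32  0.37 -0.95] M [ 0.055 -0.004 -0.029] w0.516
near t17.32 p [ 527.09 -270.03   17.18] F [ 0.71 -0.42 -1.02] M [-0.002 -0.009 -0.013] w0.517
16.4 t17.57 p [ 526.98 -269.98   16.39] F [ 0.35 -0.23 -1.16] M [ 0.005 -0.006 -0.062] w0.516
15.8 t17.82 p [ 526.97 -269.98   15.76] F [-0.55 -1.23  0.31] M [-0.007  0.014  0.052] w0.514
15.2 t18.07 p [ 526.98 -270.02   15.16] F [-0.   -0.09 -1.56] M [-0.001  0.028 -0.001] w0.517
14.6 t18.32 p [ 526.99 -269.99   14.55] F [-0.85 -1.08 -0.97] M [ 0.011 -0.036 -0.053] w0.521
14.0 t18.57 p [ 526.94 -270.     13.97] F [-0.88  0.81 -0.96] M [ 0.005 -0.002 -0.03 ] w0.518
13.4 t18.82 p [ 526.96 -269.98   13.35] F [ 0.5   0.33 -0.84] M [ 0.019 -0.036 -0.041] w0.517
12.8 t19.07 p [ 526.93 -269.99   12.76] F [-0.1  -1.09 -0.8 ] M [0.011 0.055 0.024] w0.519
12.2 t19.32 p [ 526.96 -270.     12.15] F [ 0.31 -0.96 -1.71] M [-0.015 -0.006  0.017] w0.519
11.6 t19.57 p [ 527.01 -269.98   11.57] F [-0.18  0.1  -0.82] M [-0.014  0.008 -0.007] w0.517
11.0 t19.82 p [ 527.   -270.     10.97] F [-0.27  0.41 -1.08] M [-0.042  0.03  -0.035] w0.517
10.4 t20.07 p [ 527.   -269.98   10.37] F [ 0.14  0.32 -1.12] M [-0.037 -0.023  0.015] w0.515
9.8 t20.32 p [ 527.08 -270.03   10.07] F [-2.2   1.34  4.96] M [0.199 0.4   0.011] w0.518
```

View pics/side2.png

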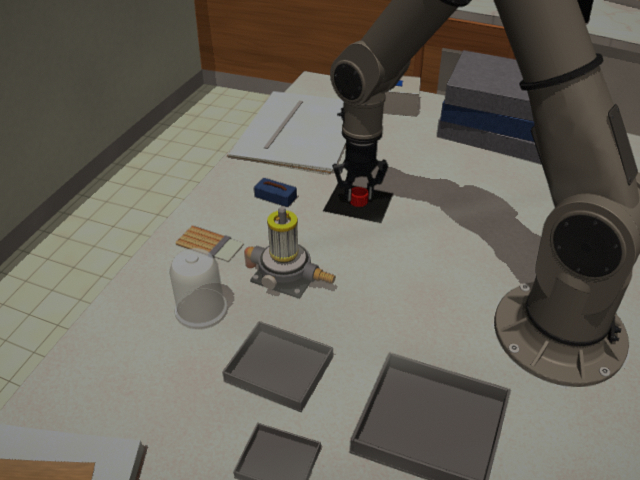

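Run:
```python
from h import *
M=[527,-270]
r.open_gripper(); r.wait(.2); st('open')
r.move_straight([*M,60],vel=80); r.move_straight([*M,200],vel=200); st('up')
o=r.get_obs(); im,d=r.grab_frame('wrist'); save('wrist4',im); P=pose('wrist',o)
red,_=masks(im); c=circ(P,big(red),33); print('cap on mat',c)
C=[593.1,45.1]
print(r.inverse_kinematics([*C,140],down(30)),r.inverse_kinematics([*C,285],down(30)),r.inverse_kinematics([506,288,280],down(30)))
r.move_ptp([527-20,-270+75,260],down(30)) if False else None
```

```text
open t21.07 p [ 526.99 -269.99    9.77] F [-0.05 -0.2  -0.64] M [-0.017 -0.031 -0.026] w0.995
up t22.69 p [ 526.4  -269.7   198.68] F [ 0.11 -0.21 -1.2 ] M [ 0.049 -0.072 -0.012] w1.000
cap on mat (array([ 525.98508087, -268.36538172]), np.float64(24.273807872722635))
[-0.14089795  0.39458035 -0.05424108  1.87065401  0.02710981  0.87706101
  0.3152836 ] [-0.14840544  0.25378233 -0.04333543  1.72514275  0.01184896  1.16292131
  0.3285441 ] [-0.41433581  0.24790617 -0.25600466  1.74817915  0.06799877  1.15413179
 -0.16679361]
```

View pics/wrist4.png

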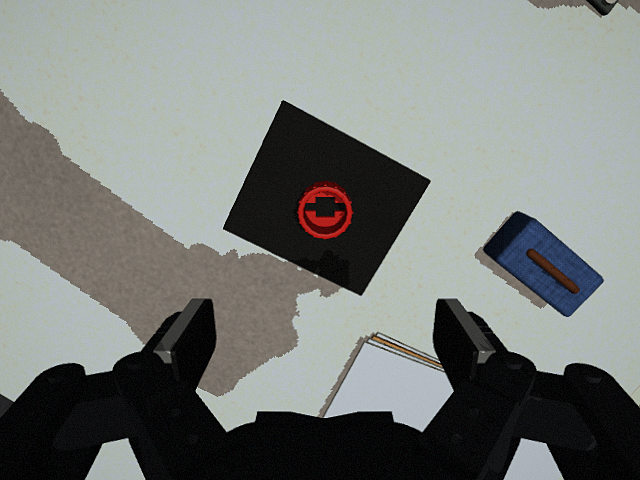

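The cap sits flat at (326,210), cup side up with its keyhole visible and well inside the mat. Next is the cartridge.

Run:
```python
from h import *
C=[593.1,45.1]
r.move_straight([527,-270,235],vel=200)
r.move_ptp([*C,235],down(30)); r.wait(.15); st('above')
r.move_straight([*C,175],vel=100); r.wait(.2)
r.move_straight([*C,141],vel=50); r.wait(.2); st('pre')
r.close_gripper(40); st('closed'); r.wait(.3); st('later')
im,d=r.grab_frame('wrist'); save('wrist5',im)
im,d=r.grab_frame('side'); save('side3',im[120:320,180:450])
```

```text
above t24.44 p [593.21  43.49 234.98] F [-0.33 -0.12  0.13] M [-0.018 -0.059  0.002] w1.001
pre t26.43 p [593.24  45.14 141.3 ] F [-0.6   0.12  0.02] M [0.03  0.047 0.033] w0.996
closed t26.77 p [593.2   45.12 141.14] F [ 0.19 -0.88  1.46] M [ 0.033 -0.062  0.016] w0.696
later t27.07 p [593.19  45.13 141.06] F [0.16 0.71 1.36] M [ 0.043 -0.127  0.014] w0.700
```

View pics/wrist5.png

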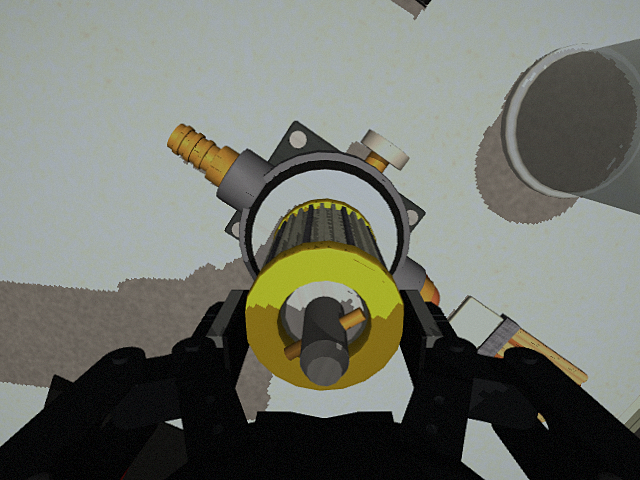

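View pics/side3.png

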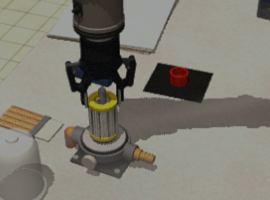

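Run:
```python
from h import *
C=[593.1,45.1]
for z in [144,150,160,170,185,200,215,230,245,258,272]:
    r.move_straight([*C,z],vel=45); o=st(z)
    F=o['contact_force']
    if np.hypot(F[0],F[1])>10 or F[2]<-12: print('STOP'); raise SystemExit
r.move_straight([*C,285],vel=60); r.wait(.1); st('up')
im,d=r.grab_frame('side'); save('side4',im[80:320,180:450])
```

```text
144 t27.43 p [592.97  45.05 144.01] F [-0.38  0.09 -0.3 ] M [ 0.02   0.019 -0.031] w0.694
150 t27.71 p [593.27  45.09 150.36] F [ 0.3   0.2  -2.68] M [0.027 0.007 0.005] w0.702
160 t28.08 p [593.31  45.11 160.4 ] F [-0.67  0.12 -2.07] M [-0.003  0.029  0.015] w0.699
170 t28.46 p [593.27  45.15 170.34] F [ 0.27  0.35 -2.35] M [0.018 0.006 0.033] w0.699
185 t28.94 p [593.21  45.09 185.26] F [-0.12 -0.53 -2.66] M [ 0.035 -0.012 -0.007] w0.695
200 t29.43 p [593.22  45.1  200.26] F [-0.46  0.42 -2.17] M [-0.063 -0.031 -0.01 ] w0.694
215 t29.91 p [593.18  45.1  215.25] F [-0.22 -0.4  -2.03] M [-0.035  0.041 -0.008] w0.695
230 t30.39 p [593.2   45.11 230.24] F [-0.22 -0.05 -1.35] M [-0.029  0.038  0.025] w0.696
245 t30.88 p [593.2   45.13 245.25] F [-0.12  0.09 -2.11] M [-0.029  0.013 -0.024] w0.696
258 t31.32 p [593.21  45.12 258.27] F [ 0.38  0.1  -2.3 ] M [-0.028 -0.032  0.057] w0.697
272 t31.77 p [593.2   45.1  272.27] F [-0.99  0.14 -1.7 ] M [-0.013  0.01   0.02 ] w0.700
up t32.24 p [593.04  45.11 284.91] F [-0.54 -0.66 -1.3 ] M [-0.036 -0.002  0.012] w0.699
```

View pics/side4.png

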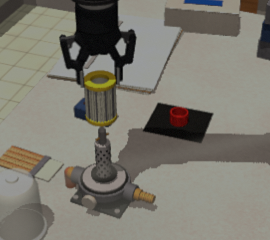

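Run:
```python
from h import *
T=[506,288]
r.move_straight([*T,285],vel=150); r.wait(.2); st('over')
r.move_straight([*T,100],vel=120); r.move_straight([*T,82],vel=30); r.wait(.3)
o=st('near'); F0=o['contact_force'][2]; z=82
while z>68:
    z-=0.7; r.move_straight([*T,z],vel=10); o=r.get_obs()
    if o['contact_force'][2]-F0>2.5: break
st(z)
im,d=r.grab_frame('side'); save('side5',im[180:440,150:450])
```

```text
over t34.36 p [506.19 287.61 285.03] F [ 0.68  0.22 -1.6 ] M [-0.057  0.044 -0.011] w0.693
near t37.10 p [506.09 288.02  82.15] F [ 0.27 -1.22 -2.16] M [-0.011 -0.082 -0.005] w0.694
76.39999999999998 t39.10 p [506.08 288.06  76.81] F [-1.86 -2.15  5.13] M [-0.298  0.464 -0.04 ] w0.694
```

View pics/side5.png

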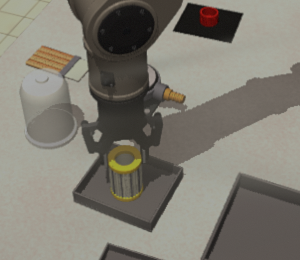

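Run:
```python
from h import *
T=[506,288]
r.open_gripper(); r.wait(.3); st('open')
r.move_straight([*T,110],vel=60); r.move_straight([*T,270],vel=180); r.wait(.2); o=st('up')
im,d=r.grab_frame('wrist'); save('wrist6',im); P=pose('wrist',o)
_,y=masks(im); print('top disc',circ(P,big(y),94))
im,d=r.grab_frame('scene'); save('scene6',im)
im,d=r.grab_frame('side'); save('side6',im)
```

```text
open t39.83 p [505.98 288.01  76.36] F [ 0.39 -0.45 -0.76] M [ 0.017 -0.05  -0.021] w0.997
up t41.78 p [505.69 287.84 269.06] F [1.28 0.14 0.02] M [-0.032  0.009 -0.012] w1.000
top disc (array([505.61604045, 288.26956799]), np.float64(30.444769069650405))
```

View pics/wrist6.png

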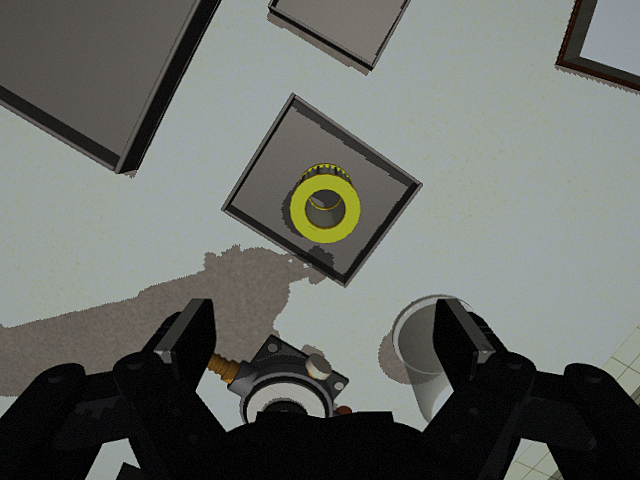

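View pics/scene6.png

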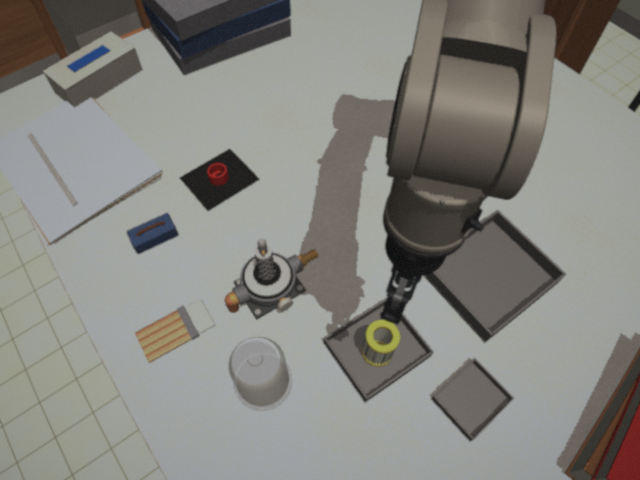

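View pics/side6.png

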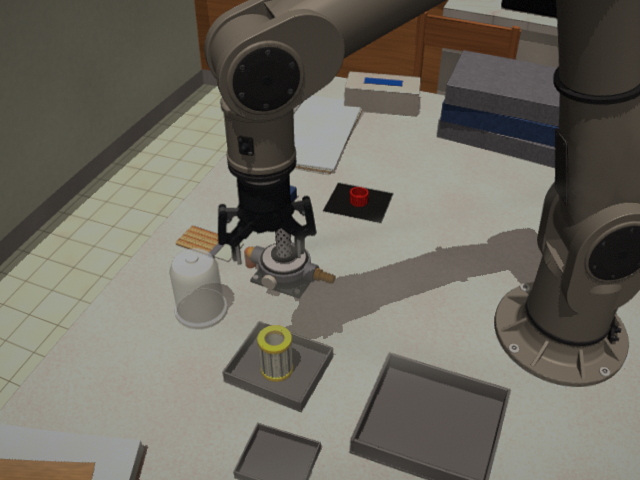

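The cartridge stands upright in the middle-sized tray at scene (380,345). The cap is cup side up on the mat at (218,173). Bowl, brush and weight haven't moved, and the robot is touching nothing.

Run:
```python
from h import *
st('final'); print(r.finish_job())
```

```text
final t41.93 p [505.88 287.97 269.57] F [-0.39 -0.84 -0.27] M [-0.047  0.001 -0.026] w0.997
the job is handed in; nothing more can be done
None
```

The filter change is done and was handed in at 41.9 s of the 72 s allowed.

- **Cap:** The wrist camera put the pin 62° counter-clockwise of the slot, so I turned the cap about 62° (briefly to 64°, then back to 62.3°). Force readings stayed under about 6 N and turning readings under 0.15 N m. The seat's upward push faded over the first 3 mm of lift, and the cap then came off freely. I lowered it onto the mat until it touched (about 5 N) and released it.
- **Cartridge:** I lifted it straight off the rod, with sideways force readings around 1 N. I stood it in the middle-sized tray, again releasing at light contact (about 5 N).

**Last checks:**
- The cap is flat, cup side up and well inside the mat.
- The cartridge is upright near the tray's centre, with its top disc measured at (506, 288).
- The bowl, brush and weight look unmoved in both outside views.
- The gripper is open and clear, with no contact force.

**Disagreements:** The side camera put the tray about 9 mm off and measured it too large. I used the scene camera's figure, which matched the given size, and the final wrist view agreed with it. The mat measured about 5 mm short along its length and 7 mm across, which made no difference.

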